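# Lock the keyhole nest plate onto its screw bar

## Robot

A 6-joint arm with a two-finger parallel gripper is mounted at the origin on a cart in front of the work surface, level with it; the furniture and walls round the work are solid. World frame = base frame: x ahead of the robot, y to its left, z up, the work surface at z = 0. Lengths are in m, angles in rad, forces in N, time in s.
With the tool pointing down it reaches from about 0.25 to 0.775 m from the base axis. Payload 4 kg.
Tool frame: the origin (TCP) lies midway between the tips of the shut fingers; the grasp point (between the pads) lies 19 mm behind it (ctrl.grip_point_offset is the distance from the TCP to the grasp point, in m); z points along the fingers, y is the line along which they close (so a half turn about z gives the same grasp; the last joint's range is limited). The gripper opens to 94 mm and grips with 3 to 60 N. Pads are 16 mm wide; open, the fingers measure 119 mm over their backs; the gripper's body (75 mm by 177 mm) begins 78 mm behind the grasp point.
Start: joints at [1.095, 0.087, 1.371, -0, 1.684, -0.103], TCP at [0.2, 0.512, 0.206] pointing down, gripper open.
Joint ranges: [-3.1, 3.1], [-0.76, 2.03], [0.27, 2.55], [-1.08, 4.22], [0.17, 2.65], [-2.57, 2.57]. Speed limits (rad/s): [2.79, 2.79, 3.14, 3.14, 3.14, 3.14].

## Interface

Orientations are given as [roll, pitch, yaw] about the fixed x, y, z axes, in that order (R = Rz(yaw) Ry(pitch) Rx(roll)).
In Python, from rig import ctrl gives the robot as it stands.
- The arm moves only by the shell command python3 -m creep 'ROWS' [OPENING]. ROWS is JSON, a list of rows, each an object with "linear": the shift along the tool's x, y, z in cm, a list of three; "spin": the turn about the tool's z in rad. A call has exactly 5 rows; each row shifts and turns the commanded pose from where the row before left it, along the tool's axes as they then stand; what a row does not reach is not made up. A row lasts 1/12 s, in which the tool goes at most 41.7 mm and 7.16 degrees, less where a joint would pass 70% of its speed; a pose out of reach is approached as far as the arm can. A call with a gripper value outside its range is refused whole. OPENING is the opening in per cent of the stroke, from 0 (shut) to 100 (fully open), set as the call begins (- or left out, the last holds). The fingers move at their own pace and stop on an object; the grip force is fixed at half the most. Time passes only in rows, so rows that do not move let the fingers close, or fill a call up. It gives the time, the measured TCP pose, the force, the opening and the grip force at its end, in the units of the state.
- ctrl.sense(): the state, without advancing time (a new reading comes with each control period).
- ctrl.capture(name): name is "side" or "top"; returns the picture (480x640x3 uint8, red, green, blue); there is no depth.
- ctrl.calibration(name): a dict with "camera_matrix" (3x3 intrinsics, pixels), "rvec" (rotation vector, rad) and "tvec" (3), from world to camera coordinates, as OpenCV has them. Camera axes: x right, y down, z forward; pixel columns grow to the right and rows downward; lengths in m; the calibration is good to about 2 mm. A picture is of the moment at which its call begins. calibration takes no time and is no camera call.
- ctrl.hand_in(): hands the job in; it is judged then, once.
The state is a dict: "time": time; "joint_pos": joint angles; "qd": joint speeds; "joint_torque": joint torques, N m; "tool_pos": TCP position; "ee_rot": TCP orientation; "ft_force": force on the tool from outside, world axes, zero at the start; "torque": the same for the moment, N m; "grip_width": finger opening in m; "gripper_force": force on a finger pad.
Only numpy, scipy, OpenCV 4.12 (cv2) and the standard library are available. Lean on these libraries where they do the work, as an engineer would, in place of code of your own. Each camera call takes 0.05 s, during which the arm holds its last target. There are 200 camera calls.

## Task

Pick up the blue nest plate by its block, lower it level over the two brass screw heads of the grey receiver so that it lies flat on the screw bar and pushes the red catch down, then slide it in the receiver's forward direction (away from the catch) until it is home against the screws and the catch springs up behind it; then let go. Feel your way: the bar's exact setting along the receiver is not known, so press and push only gently (never more than 30 N on the receiver), and leave the hex key, white pot and blue cap where they are.

Things in the scene. Friction and masses are not known exactly. Their poses are not given: they have to be found in the camera images.
- receiver: Grey block fixed on the bench, 130 (x) x 110 (y) x 16 high, origin at the centre of its underside. Its +x axis is the forward, locking direction, roughly away from the robot. A steel screw bar 88 x 90 x 4 thick is bolted on its top, shifted by d along receiver x; d lies between -11 and +11 mm and is not reported. Screws and catch shift with the bar. The bar does not yield below 40 N.
- receiver_top (a point): Centre of the receiver block's top face, 16 above the bench, axes as the receiver. The screw bar's top face is 4 above this height. Obstacle: to the receiver's left a fixed open laptop fills x 0.45 to 0.86, y 0.01 to 0.40 m of the bench, its screen 0.26 m high; a path from the left must pass above it or in front of it.
- bar_middle (a point): Point of the receiver (not of the bar) 20 above the bench, at the height of the bar's (oiled) top, where the middle between the two shoulder screws would be if d = 0. The screws stand at x = d, y = -32 and +32 mm from here: shank diameter 7, brass head diameter 14, underside of the head 9 above the bar, its top 13 above the bar, upper edge chamfered by 2.
- catch (a joint): Red spring catch on the bar, 8 (x) x 30 (y), centre at receiver x = d - 39, y = 0, 6 above the bar when free. Value in m: 0 = up, 0.006 = pushed down flush. Net spring force 0.5 N up, 1.1 N down. The plate pushes it down when lowered over the heads; it springs up behind the plate's rear edge once the plate is within about 1 mm of home.
- nest_plate: Blue plate 84 (x) x 96 (y) x 6 thick with an aluminium block on top, about 0.35 kg; origin at the centre of its underside. The screw heads pass the keyholes when the plate's origin is at receiver x = d - 8, y = 0, headings equal, 1.5 mm to spare; it is home at x = d + 8, after a slide of 16 along receiver +x. Lying on top of the heads it is 13 higher than on the bar.
- keyhole_entry (a point): Point on the plate's underside midway between the two entry holes (plate x = +8, y = 0), axes as the plate. Entry holes 17 across, octagonal, at y = -32 and +32; from each a slot 9.5 wide runs towards plate -x, and stops the screw's shank when its axis is at plate x = -8.
- nest_center (a point): Centre of the plate with its block, 24 above the plate's underside, axes as the plate. The block, 40 (x) x 24 (y), stands on the plate's middle from 6 to 48 above the underside, a groove 10 wide and 7 deep along x in its top. Grip it across y, firmly (it must not pivot), about 38 above the underside so that opening fingers clear the screw heads.
- key: Bystander: dark hex key, 94 x 30 x 8, lying at the front of the bench; origin at the centre of its underside.
- pot: Bystander: white lidded pot, diameter 34, 28 high; origin at the centre of its underside.
- blue_cap: Bystander: blue round cap, diameter 50, 30 high; origin at the centre of its underside.

How it is judged:
By the outcome, as a careful person would: the job done as asked, in the order asked, and still so for the second after the job is handed in, with the robot touching nothing.
It also fails if it takes over 67 s, if anything falls off the work surface, if the arm or the gripper's body presses on something with over 40 N, if the wrist force passes 120 N, or if a joint passes its speed limit or range.

## Working session

There is one attempt and no reset: what is moved stays moved. The work goes in short steps, Python scripts to look and compute and a shell command to move; the robot and the scene stay as the last step left them, time stands still between calls to the robot, and variables do not carry over. Pictures are saved under pics/ and viewed, at most 10 in all, crops included, and the job is handed in when it is done.

```bash
ls; mkdir -p pics; python3 - <<'E'
from rig import ctrl
import cv2
for n in("side","top"):
    cv2.imwrite(f"pics/{n}0.png",ctrl.capture(n)[:,:,::-1]); c=ctrl.calibration(n); print(n,c)
print(ctrl.sense())
E
```

```text
pics
side {'camera_matrix': array([[451.52922944,   0.        , 317.71174729],
       [  0.        , 451.52922944, 238.21345719],
       [  0.        ,   0.        ,   1.        ]]), 'rvec': array([ 2.02887913,  0.77047066, -0.43787109]), 'tvec': array([-0.35523969, -0.19225883,  1.25249956])}
top {'camera_matrix': array([[605.17622734,   0.        , 326.6916998 ],
       [  0.        , 605.17622734, 233.09671678],
       [  0.        ,   0.        ,   1.        ]]), 'rvec': array([ 2.08889472, -2.14783672,  0.176344  ]), 'tvec': array([-0.07687866,  0.56901867,  1.1123065 ])}
{'time': 0.1, 'joint_pos': array([ 1.09489640e+00,  8.78965535e-02,  1.37207068e+00,  6.99879801e-06,
        1.68360130e+00, -1.03068604e-01]), 'qd': array([ 0.00074191, -0.00235544, -0.00343903,  0.00088987,  0.00025956,
        0.00020007]), 'joint_torque': array([ 2.63922710e-03, -3.41249228e+01, -3.03304410e+01,  7.19660986e-02,
        3.03950545e-02, -9.79895026e-05]), 'tool_pos': array([0.2001026 , 0.51178795, 0.20442923]), 'ee_rot': array([-3.13962797e+00, -2.10210406e-04,  2.76876190e+00]), 'ft_force': array([ 0.1254235 , -0.19953063,  0.39225424]), 'torque': array([-0.00806026, -0.01911648, -0.0151769 ]), 'gripper_force': 0.0, 'grip_width': 0.09378957224307166}
```

View pics/top0.png

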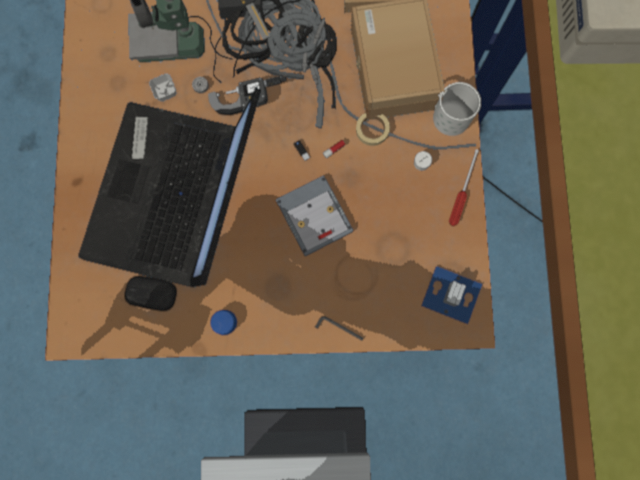

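View pics/side0.png

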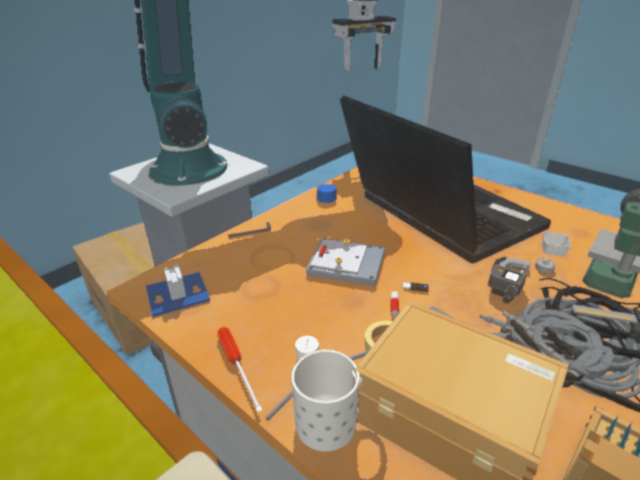

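The top view shows the receiver at about (316,215), its red catch at (325,234), the plate at (452,294), the key at (340,327), the pot at (423,160) and the cap at (223,322). The side view agrees: receiver (346,262), plate (178,290). Next I zoom in on the receiver and the plate.

```bash
cat > h.py <<'E'
import numpy as np, cv2
from rig import ctrl
def cam(n):
    c=ctrl.calibration(n); return c["camera_matrix"],np.array(c["rvec"]),np.array(c["tvec"])
def ray(n,uv,z):
    K,r,t=cam(n); R=cv2.Rodrigues(r)[0]; d=R.T@np.linalg.inv(K)@np.array([*uv,1.]); o=-R.T@t
    return o+d*(z-o[2])/d[2]
def proj(n,P):
    K,r,t=cam(n); return cv2.projectPoints(np.atleast_2d(np.array(P,float)),r,t,K,None)[0][:,0]
def crop(im,u,v,w,h,s):
    return cv2.resize(im[v:v+h,u:u+w],None,fx=s,fy=s,interpolation=cv2.INTER_CUBIC)
E
python3 - <<'E'
from h import *
t=cv2.imread("pics/top0.png"); s=cv2.imread("pics/side0.png")
a=np.hstack([crop(t,270,170,100,90,4),crop(t,405,250,100,90,4)])
b=np.hstack([crop(s,300,225,100,70,4),crop(s,135,255,100,70,4)])
cv2.imwrite("pics/c0.png",np.vstack([a,b][:1])); cv2.imwrite("pics/c1.png",b)
E
```

```text
(no output)
```

View pics/c0.png

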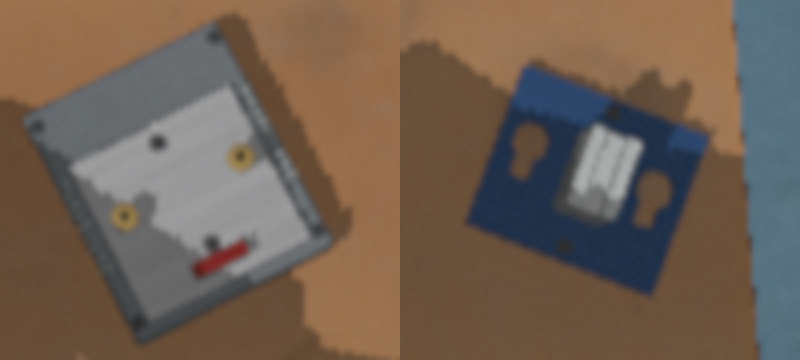

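The receiver's corners in the crop are about (25,122), (218,20), (328,240) and (140,340). The screws are at (124,216) and (240,156), and the catch is at (222,258). The plate's corners are (525,66), (708,135), (652,296) and (466,222).

```bash
python3 - <<'E'
from h import *
from scipy.optimize import least_squares
f=lambda x,y,u0,v0:(u0+(x+.5)/4-.5,v0+(y+.5)/4-.5)
def fit(M,P):
    M=np.array(M);P=np.array(P)[:,:2]
    r=lambda q:(np.c_[np.cos(q[2])*M[:,0]-np.sin(q[2])*M[:,1]+q[0],np.sin(q[2])*M[:,0]+np.cos(q[2])*M[:,1]+q[1]]-P).ravel()
    s=least_squares(r,[*P.mean(0),0.4]); return s.x,(s.fun*1000).round(1)
R=[ray("top",f(*p,270,170),.016) for p in [(25,122),(218,20),(328,240),(140,340)]]
q,e=fit([(.065,.055),(.065,-.055),(-.065,-.055),(-.065,.055)],R); print("rec",q,e)
S=[ray("top",f(*p,270,170),.033) for p in [(124,216),(240,156)]]+[ray("top",f(222,258,270,170),.026)]
c,s=np.cos(q[2]),np.sin(q[2])
for p in S: print("in rec",((np.array([[c,s],[-s,c]])@(p[:2]-q[:2]))*1000).round(1),p[:2].round(4))
dd=S[0]-S[1]; print("screw dist,yaw",np.hypot(dd[0],dd[1]),np.arctan2(-dd[0],dd[1]))
P=[ray("top",f(x-400,y,405,250),.006) for x,y in [(525,66),(708,135),(652,296),(466,222)]]
print("plate",*fit([(.042,.048),(.042,-.048),(-.042,-.048),(-.042,.048)],P))
for u,v,z in[(340,327,.004),(423,160,.028),(223,322,.03)]: print(ray("top",(u,v),z).round(3))
E
```

```text
rec [ 0.61165602 -0.06790214  0.45290951] [ 2.7  2.1  0.9  1.2 -1.4 -4.  -2.2  0.7]
in rec [-7.7 32.7] [ 0.5904 -0.0418]
in rec [ -7.4 -31.5] [ 0.6188 -0.0995]
in rec [-47.4  -0.6] [ 0.5693 -0.0892]
screw dist,yaw 0.06425664711016554 0.4576123073110813
plate [ 0.44596493 -0.33278862 -0.40422501] [ 1.   0.4 -0.2 -0.6 -0.3 -0.1 -0.6  0.3]
[ 0.389 -0.113  0.004]
[ 0.714 -0.289  0.028]
[0.404 0.11  0.03 ]
```

View pics/c1.png

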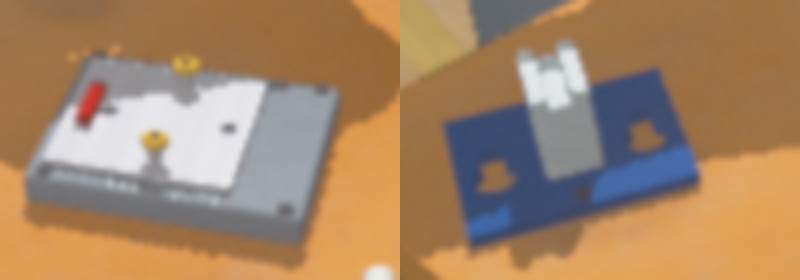

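The screws lie at d of about -8 mm. Their midpoint is near (0.605,-0.071) with yaw about 0.455. The plate is at (0.446,-0.333) with yaw -0.404. The side crop confirms the plate is upright and nothing touches it. Now I move above the plate.

```bash
R='[{"linear":[-2.15,-2.79,0],"spin":0},{"linear":[-2.15,-2.79,0],"spin":0}]'; 
python3 -m creep '[{"linear":[-2.15,-2.79,0],"spin":0},{"linear":[-2.15,-2.79,0],"spin":0},{"linear":[-2.15,-2.79,0],"spin":0},{"linear":[-2.15,-2.79,0],"spin":0},{"linear":[-2.15,-2.79,0],"spin":0}]' 100
python3 -m creep '[{"linear":[-2.15,-2.79,0],"spin":0},{"linear":[-2.15,-2.79,0],"spin":0},{"linear":[-2.15,-2.79,0],"spin":0},{"linear":[-2.15,-2.79,0],"spin":0},{"linear":[-2.15,-2.79,0],"spin":0}]'
python3 -m creep '[{"linear":[-2.15,-2.79,0],"spin":0},{"linear":[-2.15,-2.79,0],"spin":0},{"linear":[-2.15,-2.79,0],"spin":0},{"linear":[-2.15,-2.79,0],"spin":0},{"linear":[-2.15,-2.79,0],"spin":0}]'
python3 -m creep '[{"linear":[-2.15,-2.79,0],"spin":0},{"linear":[-2.15,-2.79,0],"spin":0},{"linear":[-2.15,-2.79,0],"spin":0},{"linear":[-2.15,-2.79,0],"spin":0},{"linear":[-2.15,-2.79,0],"spin":0}]'
```

```text
time: 0.52
tool_pos: [0.2495, 0.3415, 0.2048]
ee_rot: [-3.141, -0.0, 2.77]
ft_force: [0.4, 0.5, 0.5]
grip_width: 0.0941
gripper_force: 0.0
time: 0.93
tool_pos: [0.2986, 0.1725, 0.2051]
ee_rot: [-3.142, -0.0, 2.77]
ft_force: [1.6, -0.7, -0.0]
grip_width: 0.0937
gripper_force: 0.0
time: 1.35
tool_pos: [0.348, 0.0033, 0.2052]
ee_rot: [3.141, 0.0, 2.769]
ft_force: [0.8, 0.6, -0.2]
grip_width: 0.094
gripper_force: 0.0
time: 1.77
tool_pos: [0.3974, -0.1658, 0.205]
ee_rot: [3.141, -0.001, 2.768]
ft_force: [1.0, 0.2, -0.2]
grip_width: 0.0937
gripper_force: 0.0
```

```bash
cat > go.py <<'E'
# go.py x y yaw : remaining move in tool axes (cm), spin
import sys; from h import *
s=ctrl.sense(); p=s["tool_pos"]; yw=s["ee_rot"][2]; x,y,yaw=map(float,sys.argv[1:4])
d=np.array([x,y])-p[:2]; c,sn=np.cos(yw),np.sin(yw)
print("t",round(s["time"],2),"tool dx,dy cm",(100*np.array([d@[c,sn],d@[sn,-c]])).round(3),"spin",round(float(-((yaw-yw+np.pi)%(2*np.pi)-np.pi)),4),"pos",p.round(4),"rot",s["ee_rot"].round(4),"f",s["ft_force"].round(2),"w",s["grip_width"].round(4))
E
python3 -m creep '[{"linear":[-2.15,-2.79,1],"spin":0.01},{"linear":[-2.15,-2.79,2],"spin":0.01},{"linear":[-2.15,-2.79,2],"spin":0.01},{"linear":[-2.15,-2.79,2],"spin":0},{"linear":[-2.15,-2.79,2],"spin":0}]'
python3 -m creep '[{"linear":[0,0,0],"spin":0},{"linear":[0,0,0],"spin":0},{"linear":[0,0,0],"spin":0},{"linear":[0,0,0],"spin":0},{"linear":[0,0,0],"spin":0}]' >/dev/null
python3 go.py 0.446 -0.333 2.737
python3 - <<'E'
from h import *
cv2.imwrite("pics/s1.png",np.hstack([crop(ctrl.capture("side")[:,:,::-1],110,180,130,150,3),crop(ctrl.capture("top")[:,:,::-1],400,230,130,150,3)]))
E
```

```text
time: 2.18
tool_pos: [0.4436, -0.3355, 0.1139]
ee_rot: [3.141, -0.001, 2.738]
ft_force: [0.5, 0.6, 0.3]
grip_width: 0.0943
gripper_force: 0.0Traceback (most recent call last):
  File "go.py", line 5, in <module>
    print("t",round(s["time"],2),"tool dx,dy cm",(100*np.array([d@[c,sn],d@[sn,-c]])).round(3),"spin",round(float(-((yaw-yw+np.pi)%(2*np.pi)-np.pi)),4),"pos",p.round(4),"rot",s["ee_rot"].round(4),"f",s["ft_force"].round(2),"w",s["grip_width"].round(4))
                                                                                                                                                                                                                                   ^^^^^^^^^^^^^^^^^^^^^
AttributeError: 'float' object has no attribute 'round'
```

View pics/s1.png

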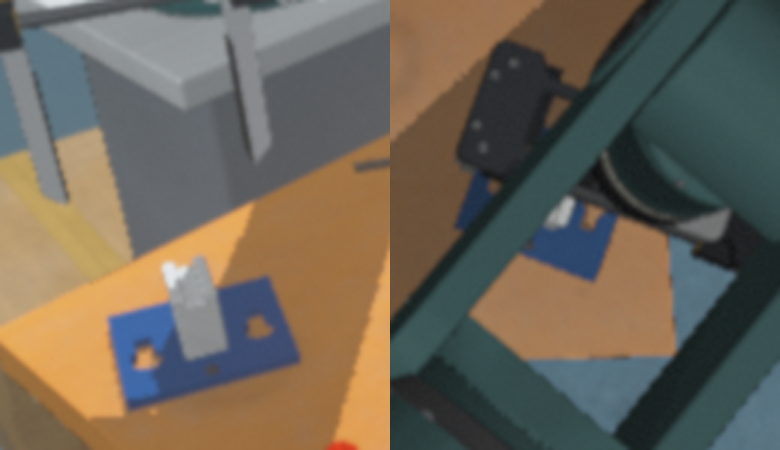

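The crop shows the open fingers straddling the block, side crop (190,310), with the plate undisturbed.

```bash
sed -i 's/s\["time"\]/float(s["time"])/; s/s\["grip_width"\].round(4)/round(float(s["grip_width"]),4)/' go.py
python3 go.py 0.446 -0.333 2.737
```

```text
t 2.7 tool dx,dy cm [-0.137  0.098] spin 0.0032 pos [ 0.4444 -0.3334  0.1172] rot [-3.1407e+00  2.9000e-03  2.7402e+00] f [-0.14 -1.08 -0.29] w 0.0939
```

```bash

python3 -m creep '[{"linear":[-0.14,0.1,1.5],"spin":0.003},{"linear":[0,0,2.5],"spin":0},{"linear":[0,0,2.5],"spin":0},{"linear":[0,0,1.8],"spin":0},{"linear":[0,0,1.3],"spin":0}]'>/dev/null
python3 -m creep '[{"linear":[0,0,0],"spin":0},{"linear":[0,0,0],"spin":0},{"linear":[0,0,0],"spin":0},{"linear":[0,0,0],"spin":0},{"linear":[0,0,0],"spin":0}]' >/dev/null
python3 go.py 0.446 -0.333 2.737
```

```text
t 3.53 tool dx,dy cm [0.086 0.101] spin -0.0009 pos [ 0.4464 -0.3343  0.0212] rot [-3.1406e+00  2.9000e-03  2.7361e+00] f [-0.84  0.32  0.64] w 0.0942
```

```bash

python3 -m creep '[{"linear":[0.05,0.05,0.2],"spin":0},{"linear":[0,0,0],"spin":0},{"linear":[0,0,0],"spin":0},{"linear":[0,0,0],"spin":0},{"linear":[0,0,0],"spin":0}]' 0 >/dev/null
python3 -m creep '[{"linear":[0,0,0],"spin":0},{"linear":[0,0,0],"spin":0},{"linear":[0,0,0],"spin":0},{"linear":[0,0,0],"spin":0},{"linear":[0,0,0],"spin":0}]' >/dev/null
python3 go.py 0.446 -0.333 2.737
python3 -m creep '[{"linear":[0,0,0],"spin":0},{"linear":[0,0,0],"spin":0},{"linear":[0,0,0],"spin":0},{"linear":[0,0,0],"spin":0},{"linear":[0,0,0],"spin":0}]' 
python3 go.py 0.446 -0.333 2.737; python3 go.py 0.446 -0.333 2.737
```

```text
t 4.37 tool dx,dy cm [-0.073  0.022] spin -0.0012 pos [ 0.4452 -0.3329  0.0174] rot [ 3.1415 -0.      2.7358] f [0.36 0.08 0.36] w 0.0309
time: 4.78
tool_pos: [0.4453, -0.3326, 0.0174]
ee_rot: [3.141, -0.0, 2.736]
ft_force: [-0.0, 1.9, -0.1]
grip_width: 0.024
gripper_force: 30.0
t 4.78 tool dx,dy cm [-0.074 -0.007] spin -0.0012 pos [ 0.4453 -0.3326  0.0174] rot [ 3.141  -0.      2.7358] f [-0.03  1.88 -0.15] w 0.024
t 4.78 tool dx,dy cm [-0.074 -0.007] spin -0.0012 pos [ 0.4453 -0.3326  0.0174] rot [ 3.141  -0.      2.7358] f [-0.03  1.88 -0.15] w 0.024
```

```bash

python3 -m creep '[{"linear":[0,0,-0.4],"spin":0},{"linear":[0,0,-1],"spin":0},{"linear":[0,0,-1.5],"spin":-0.04},{"linear":[0,0,-1.5],"spin":-0.08},{"linear":[0,0,-1.5],"spin":-0.08}]'
python3 -m creep '[{"linear":[0,0,-1.5],"spin":-0.08},{"linear":[0,0,-1.5],"spin":-0.08},{"linear":[0,0,-1.5],"spin":-0.08},{"linear":[0,0,-1],"spin":-0.08},{"linear":[0,0,-0.5],"spin":-0.08}]'
python3 -m creep '[{"linear":[0,0,0],"spin":-0.08},{"linear":[0,0,0],"spin":-0.08},{"linear":[0,0,0],"spin":-0.06},{"linear":[0,0,0],"spin":-0.04},{"linear":[0,0,0],"spin":0}]'
python3 go.py 0.5968 -0.0745 -2.687
python3 - <<'E'
from h import *
for p in [(197,280),(208,283),(250,95),(258,88)]: print(p,ray("top",p,.26).round(3),ray("top",p,.02).round(3))
E
```

```text
time: 5.2
tool_pos: [0.4447, -0.3329, 0.0769]
ee_rot: [3.141, -0.001, 2.94]
ft_force: [1.2, -0.4, -4.4]
grip_width: 0.0237
gripper_force: 30.0
time: 5.62
tool_pos: [0.4455, -0.3337, 0.1387]
ee_rot: [-3.139, 0.001, -2.944]
ft_force: [1.2, 0.4, -3.9]
grip_width: 0.0235
gripper_force: 30.0
time: 6.03
tool_pos: [0.4772, -0.2909, 0.1344]
ee_rot: [-3.117, -0.042, -2.764]
ft_force: [0.2, -0.4, -4.7]
grip_width: 0.0239
gripper_force: 30.0
t 6.03 tool dx,dy cm [-19.091  15.714] spin -0.0775 pos [ 0.4772 -0.2909  0.1344] rot [-3.1172 -0.042  -2.7645] f [ 0.18 -0.44 -4.66] w 0.0239
(197, 280) [0.46  0.108 0.26 ] [0.487 0.164 0.02 ]
(208, 283) [0.455 0.091 0.26 ] [0.48  0.142 0.02 ]
(250, 95) [0.763 0.025 0.26 ] [0.867 0.059 0.02 ]
(258, 88) [0.775 0.011 0.26 ] [0.882 0.042 0.02 ]
```

```bash

python3 -m creep '[{"linear":[-1.3,1.0,0],"spin":0},{"linear":[-1.3,1.0,0],"spin":0},{"linear":[-1.3,1.0,0],"spin":0},{"linear":[-1.3,1.0,0],"spin":0},{"linear":[-1.3,1.0,0],"spin":0}]'
python3 go.py 0.5968 -0.0745 -2.687; python3 -c "
from rig import ctrl;print(ctrl.sense()['joint_pos'].round(3))"
```

```text
time: 6.45
tool_pos: [0.5182, -0.223, 0.1306]
ee_rot: [-3.116, -0.043, -2.769]
ft_force: [0.3, 0.1, -3.7]
grip_width: 0.0241
gripper_force: 30.0
t 6.45 tool dx,dy cm [-12.723  10.972] spin -0.0824 pos [ 0.5182 -0.223   0.1306] rot [-3.1157 -0.043  -2.7694] f [ 0.33  0.12 -3.66] w 0.0241
[-0.476  0.155  1.445 -0.049  1.55  -2.418]
```

The q6 limit was hit while spinning, and that left a small tilt in the commanded pose. Before deciding, I'll measure the tilt exactly.

```bash
cat >> h.py <<'E'
from scipy.spatial.transform import Rotation as Ro
def st():
    s=ctrl.sense(); z=Ro.from_euler("xyz",s["ee_rot"]).as_matrix()[:,2]; q=s["joint_pos"]; a=q[0]
    print("t",round(float(s["time"]),2),"pos",s["tool_pos"].round(4),"yaw",round(float(s["ee_rot"][2]),4),"zxy mrad",(z[:2]*1e3).round(1),"rad/tan",(1e3*z[0]*np.cos(a)+1e3*z[1]*np.sin(a)).round(1),(-1e3*z[0]*np.sin(a)+1e3*z[1]*np.cos(a)).round(1),"q",q.round(3),"f",s["ft_force"].round(1))
E
python3 -m creep '[{"linear":[0,0,0],"spin":0},{"linear":[0,0,0],"spin":0},{"linear":[0,0,0],"spin":0},{"linear":[0,0,0],"spin":0},{"linear":[0,0,0],"spin":0}]'>/dev/null
python3 -c "from h import *; st()"
```

```text
t 6.87 pos [ 0.518  -0.2236  0.1307] yaw -2.7693 zxy mrad [-30.1 -39.6] rad/tan -8.5 -49.0 q [-0.478  0.155  1.445 -0.049  1.55  -2.42 ] f [ 0.1  0.2 -4.4]
```

The tilt is 49 mrad, tangential at azimuth -0.65. Pushing q6 mildly past its opposite limit should mirror it. I unwind the wrist the other way, in the air.

```bash

python3 -m creep '[{"linear":[0,0,0],"spin":0.06},{"linear":[0,0,0],"spin":0.12},{"linear":[0,0,0],"spin":0.12},{"linear":[0,0,0],"spin":0.12},{"linear":[0,0,0],"spin":0.12}]'>/dev/null
python3 -m creep '[{"linear":[0,0,0],"spin":0.12},{"linear":[0,0,0],"spin":0.12},{"linear":[0,0,0],"spin":0.12},{"linear":[0,0,0],"spin":0.12},{"linear":[0,0,0],"spin":0.12}]'>/dev/null
python3 -m creep '[{"linear":[0,0,0],"spin":0.12},{"linear":[0,0,0],"spin":0.12},{"linear":[0,0,0],"spin":0.12},{"linear":[0,0,0],"spin":0.12},{"linear":[0,0,0],"spin":0.12}]'>/dev/null
python3 -m creep '[{"linear":[0,0,0],"spin":0.12},{"linear":[0,0,0],"spin":0.12},{"linear":[0,0,0],"spin":0.12},{"linear":[0,0,0],"spin":0.12},{"linear":[0,0,0],"spin":0.12}]'>/dev/null
python3 -m creep '[{"linear":[0,0,0],"spin":0.12},{"linear":[0,0,0],"spin":0.12},{"linear":[0,0,0],"spin":0.12},{"linear":[0,0,0],"spin":0.12},{"linear":[0,0,0],"spin":0.12}]'>/dev/null
python3 -m creep '[{"linear":[0,0,0],"spin":0.12},{"linear":[0,0,0],"spin":0.12},{"linear":[0,0,0],"spin":0.12},{"linear":[0,0,0],"spin":0.12},{"linear":[0,0,0],"spin":0.12}]'>/dev/null
python3 -m creep '[{"linear":[0,0,0],"spin":0.12},{"linear":[0,0,0],"spin":0.12},{"linear":[0,0,0],"spin":0.12},{"linear":[0,0,0],"spin":0.12},{"linear":[0,0,0],"spin":0.12}]'>/dev/null
python3 -m creep '[{"linear":[0,0,0],"spin":0.12},{"linear":[0,0,0],"spin":0.12},{"linear":[0,0,0],"spin":0.12},{"linear":[0,0,0],"spin":0.12},{"linear":[0,0,0],"spin":0}]'
python3 -c "from h import *; st()"; python3 go.py 0.459 -0.314 0
```

```text
time: 10.2
tool_pos: [0.5181, -0.2234, 0.1307]
ee_rot: [3.097, -0.022, -1.107]
ft_force: [-1.3, -0.1, -4.0]
grip_width: 0.0238
gripper_force: 30.0
t 10.2 pos [ 0.5181 -0.2234  0.1307] yaw -1.1066 zxy mrad [-30.  -39.5] rad/tan -8.5 -48.8 q [-0.477  0.155  1.445 -0.049  1.55   2.202] f [-1.3 -0.1 -4. ]
t 10.2 tool dx,dy cm [5.458 9.345] spin -1.1066 pos [ 0.5181 -0.2234  0.1307] rot [ 3.0971 -0.0219 -1.1066] f [-1.25 -0.08 -4.  ] w 0.0238
```

```bash

python3 -m creep '[{"linear":[1.09,1.87,0],"spin":0},{"linear":[1.09,1.87,0],"spin":0},{"linear":[1.09,1.87,0],"spin":0},{"linear":[1.09,1.87,0],"spin":0},{"linear":[1.09,1.87,0],"spin":0}]'>/dev/null
python3 -c "from h import *; st()"
python3 -m creep '[{"linear":[0,0,0],"spin":0.12},{"linear":[0,0,0],"spin":0.12},{"linear":[0,0,0],"spin":0.12},{"linear":[0,0,0],"spin":0.12},{"linear":[0,0,0],"spin":0}]'>/dev/null
python3 -c "from h import *; st()"
python3 -m creep '[{"linear":[0,0,0],"spin":0.04},{"linear":[0,0,0],"spin":0.02},{"linear":[0,0,0],"spin":0.02},{"linear":[0,0,0],"spin":0},{"linear":[0,0,0],"spin":0}]'>/dev/null
python3 -c "from h import *; st()"
```

```text
t 10.62 pos [ 0.4587 -0.3144  0.1362] yaw -1.1006 zxy mrad [-29.8 -39.5] rad/tan 1.3 -49.4 q [-0.672  0.127  1.466 -0.049  1.548  2.001] f [ 0.1  0.2 -4.2]
t 11.03 pos [ 0.4592 -0.3138  0.136 ] yaw -1.5835 zxy mrad [-29.9 -39.3] rad/tan 1.0 -49.4 q [-0.67   0.127  1.466 -0.049  1.548  2.486] f [-0.1  0.5 -4.4]
t 11.45 pos [ 0.4594 -0.3136  0.136 ] yaw -1.6614 zxy mrad [-29.6 -39.1] rad/tan 1.1 -49.0 q [-0.67   0.127  1.466 -0.049  1.548  2.564] f [ 0.4  0.3 -3.9]
```

```bash

python3 -m creep '[{"linear":[0,0,0],"spin":0.02},{"linear":[0,0,0],"spin":0.02},{"linear":[0,0,0],"spin":0.01},{"linear":[0,0,0],"spin":0},{"linear":[0,0,0],"spin":0}]'>/dev/null
python3 -c "from h import *; st()"
```

```text
t 11.87 pos [ 0.4513 -0.3235  0.1366] yaw -1.6945 zxy mrad [-21.7 -29.5] rad/tan 2.4 -36.6 q [-0.701  0.123  1.469 -0.037  1.547  2.565] f [-0.1 -0.1 -5.2]
```

```bash

python3 -m creep '[{"linear":[0,0,0],"spin":-0.12},{"linear":[-1.8,-0.7,0],"spin":0},{"linear":[-1.9,-0.7,0],"spin":0},{"linear":[-1.9,-0.7,0],"spin":0},{"linear":[0,0,0],"spin":0}]'>/dev/null
python3 -c "from h import *; st()"
python3 -m creep '[{"linear":[0,0,0],"spin":0.04},{"linear":[0,0,0],"spin":0.04},{"linear":[0,0,0],"spin":0.03},{"linear":[0,0,0],"spin":0},{"linear":[0,0,0],"spin":0}]'>/dev/null
python3 -c "from h import *; st()"
```

```text
t 12.28 pos [ 0.4738 -0.2639  0.1342] yaw -1.5702 zxy mrad [-20.9 -26.6] rad/tan -2.6 -33.8 q [-0.591  0.1    1.499 -0.034  1.545  2.551] f [ 0.4  1.2 -3.3]
t 12.7 pos [ 0.4579 -0.2878  0.135 ] yaw -1.6515 zxy mrad [ -8.  -11.1] rad/tan 0.4 -13.6 q [-0.657  0.092  1.506 -0.014  1.544  2.566] f [-0.   0.2 -3.6]
```

```bash

python3 -m creep '[{"linear":[0,0,0],"spin":0.03},{"linear":[0,0,0],"spin":0.03},{"linear":[0,0,0],"spin":0},{"linear":[0,0,0],"spin":0},{"linear":[0,0,0],"spin":0}]'>/dev/null
python3 -c "from h import *; st()"
```

```text
t 13.12 pos [ 0.4494 -0.2978  0.135 ] yaw -1.6861 zxy mrad [1.2 0.4] rad/tan 0.7 1.1 q [-6.910e-01  8.700e-02  1.511e+00  1.000e-03  1.543e+00  2.566e+00] f [-0.3  0.1 -4.1]
```

Tilt is now about 1 mrad. I unwind 4.8 rad, then translate to above the receiver, with the final turn done there.

```bash

python3 -m creep '[{"linear":[0,0,0],"spin":-0.12},{"linear":[0,0,0],"spin":-0.12},{"linear":[0,0,0],"spin":-0.12},{"linear":[0,0,0],"spin":-0.12},{"linear":[0,0,0],"spin":-0.12}]'>/dev/null
python3 -m creep '[{"linear":[0,0,0],"spin":-0.12},{"linear":[0,0,0],"spin":-0.12},{"linear":[0,0,0],"spin":-0.12},{"linear":[0,0,0],"spin":-0.12},{"linear":[0,0,0],"spin":-0.12}]'>/dev/null
python3 -m creep '[{"linear":[0,0,0],"spin":-0.12},{"linear":[0,0,0],"spin":-0.12},{"linear":[0,0,0],"spin":-0.12},{"linear":[0,0,0],"spin":-0.12},{"linear":[0,0,0],"spin":-0.12}]'>/dev/null
python3 -m creep '[{"linear":[0,0,0],"spin":-0.12},{"linear":[0,0,0],"spin":-0.12},{"linear":[0,0,0],"spin":-0.12},{"linear":[0,0,0],"spin":-0.12},{"linear":[0,0,0],"spin":-0.12}]'>/dev/null
python3 -m creep '[{"linear":[0,0,0],"spin":-0.12},{"linear":[0,0,0],"spin":-0.12},{"linear":[0,0,0],"spin":-0.12},{"linear":[0,0,0],"spin":-0.12},{"linear":[0,0,0],"spin":-0.12}]'>/dev/null
python3 -m creep '[{"linear":[0,0,0],"spin":-0.12},{"linear":[0,0,0],"spin":-0.12},{"linear":[0,0,0],"spin":-0.12},{"linear":[0,0,0],"spin":-0.12},{"linear":[0,0,0],"spin":-0.12}]'>/dev/null
python3 -m creep '[{"linear":[0,0,0],"spin":-0.12},{"linear":[0,0,0],"spin":-0.12},{"linear":[0,0,0],"spin":-0.12},{"linear":[0,0,0],"spin":-0.12},{"linear":[0,0,0],"spin":-0.12}]'>/dev/null
python3 -m creep '[{"linear":[0,0,0],"spin":-0.12},{"linear":[0,0,0],"spin":-0.12},{"linear":[0,0,0],"spin":-0.12},{"linear":[0,0,0],"spin":-0.12},{"linear":[0,0,0],"spin":-0.12}]'>/dev/null
python3 -m creep '[{"linear":[-1.41,2.27,0],"spin":0},{"linear":[-1.41,2.27,0],"spin":0},{"linear":[-1.41,2.27,0],"spin":0},{"linear":[-1.41,2.27,0],"spin":0},{"linear":[-1.41,2.27,0],"spin":0}]'>/dev/null
python3 -c "from h import *; st()"; python3 go.py 0.5968 -0.0745 -2.687
```

```text
t 16.87 pos [ 0.5238 -0.1848  0.1352] yaw 3.1148 zxy mrad [1.4 0.2] rad/tan 1.2 0.8 q [-4.420e-01  1.220e-01  1.472e+00  1.000e-03  1.546e+00 -1.986e+00] f [-0.8  0.4 -3.6]
t 16.87 tool dx,dy cm [-7.001 11.217] spin -0.4814 pos [ 0.5238 -0.1848  0.1352] rot [3.1414e+00 1.4000e-03 3.1148e+00] f [-0.83  0.35 -3.59] w 0.0236
```

```bash

python3 -m creep '[{"linear":[-1.4,2.24,0],"spin":0},{"linear":[-1.4,2.24,0],"spin":0},{"linear":[-1.4,2.24,0],"spin":0},{"linear":[-1.4,2.24,0],"spin":0},{"linear":[-1.4,2.24,0],"spin":0}]'>/dev/null
python3 -m creep '[{"linear":[0,0,1],"spin":-0.1},{"linear":[0,0,1.5],"spin":-0.1},{"linear":[0,0,1.5],"spin":-0.1},{"linear":[0,0,1.5],"spin":-0.1},{"linear":[0,0,0.5],"spin":-0.08}]'>/dev/null
python3 -m creep '[{"linear":[0,0,0],"spin":0},{"linear":[0,0,0],"spin":0},{"linear":[0,0,0],"spin":0},{"linear":[0,0,0],"spin":0},{"linear":[0,0,0],"spin":0}]'>/dev/null
python3 -c "from h import *; st()"; python3 go.py 0.5968 -0.0745 -2.687
python3 - <<'E'
from h import *
s=ctrl.capture("side")[:,:,::-1];t=ctrl.capture("top")[:,:,::-1]
cv2.imwrite("pics/s2.png",s);cv2.imwrite("pics/t2.png",t)
cv2.imwrite("pics/c2.png",np.hstack([crop(s,290,190,110,110,4),crop(t,270,165,90,110,4)][:2]))
E
```

```text
t 18.12 pos [ 0.5968 -0.0763  0.0763] yaw -2.6896 zxy mrad [ 3.  -0.3] rad/tan 3.0 0.4 q [-0.222  0.256  1.435  0.     1.447 -2.244] f [ 0.4 -0.2 -3.3]
t 18.12 tool dx,dy cm [-0.078  0.161] spin -0.0026 pos [ 0.5968 -0.0763  0.0763] rot [-3.1400e+00  2.6000e-03 -2.6896e+00] f [ 0.36 -0.17 -3.34] w 0.024
```

View pics/c2.png

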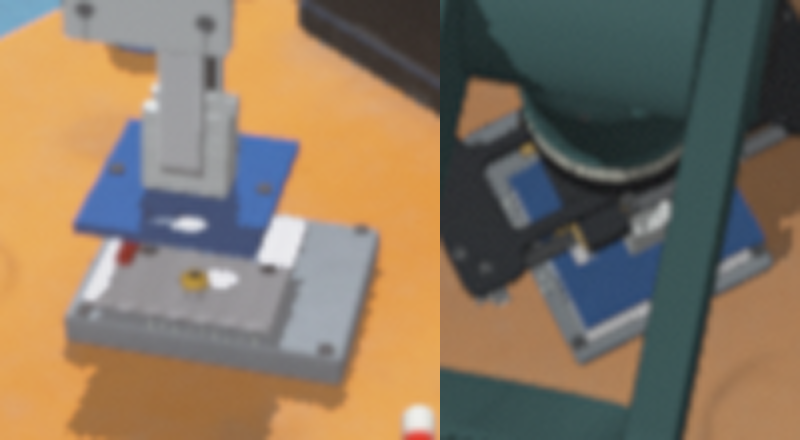

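The side crop shows the plate held level above the bar: corners (75,227), (256,250), (299,143) and (135,122), near screw at (195,281). The top crop shows gold through the keyhole at (575,237). Next I compare the plate and the screws in the same camera.

```bash
python3 - <<'E'
from h import *
from scipy.optimize import least_squares
f=lambda x,y,u0,v0:(u0+(x+.5)/4-.5,v0+(y+.5)/4-.5)
zt=.0763-.0174+.006
P=np.array([ray("side",f(*p,290,190),zt) for p in [(76,227),(257,250),(299,143),(135,122)]])[:,:2]
M=np.array([(-.042,-.048),(.042,-.048),(.042,.048),(-.042,.048)])
r=lambda q:(np.c_[np.cos(q[2])*M[:,0]-np.sin(q[2])*M[:,1]+q[0],np.sin(q[2])*M[:,0]+np.cos(q[2])*M[:,1]+q[1]]-P).ravel()
s=least_squares(r,[.6,-.07,.45]); print("plate",s.x.round(4),(1e3*s.fun).round(1))
S=np.array([ray("side",f(*p,300,225),.033) for p in [(186,65),(155,140)]])[:,:2]
print("screws",S.round(4),ray("side",f(195,280,290,190),.033).round(4),"mid",S.mean(0).round(4),"dist",np.hypot(*(S[0]-S[1])),"yaw",np.arctan2(-(S[0]-S[1])[0],(S[0]-S[1])[1]))
y=.455;c,sn=np.cos(y),np.sin(y)
d=s.x[:2]-S.mean(0); print("plate rel screws (rec axes, mm; want -8,0)",1e3*np.array([d@[c,sn],d@[-sn,c]]))
print("keyhole proj check top", proj("top",[[.5904,-.0418,.033],[.6188,-.0995,.033]]))
# same from top with bench points
E
```

```text
plate [ 0.5975 -0.0775  0.4604] [-1.   0.1  2.7 -0.8  0.7  1.  -2.4 -0.3]
screws [[ 0.5905 -0.0429]
 [ 0.6194 -0.101 ]] [ 0.6194 -0.101   0.033 ] mid [ 0.605  -0.0719] dist 0.0648511722978354 yaw 0.4608202485348241
plate rel screws (rec axes, mm; want -8,0) [-9.12045744 -1.74981092]
keyhole proj check top [[300.61010372 223.62779097]
 [329.63781753 208.62152588]]
```

Both cameras agree on the correction: about 1 mm forward and 1.7 mm to +y. I apply it and lower to just above the heads.

```bash

python3 -m creep '[{"linear":[-0.1,0.17,0.4],"spin":-0.005},{"linear":[0,0,0.8],"spin":0},{"linear":[0,0,0.8],"spin":0},{"linear":[0,0,0.2],"spin":0},{"linear":[0,0,0],"spin":0}]'>/dev/null
python3 -m creep '[{"linear":[0,0,0],"spin":0},{"linear":[0,0,0],"spin":0},{"linear":[0,0,0],"spin":0},{"linear":[0,0,0],"spin":0},{"linear":[0,0,0],"spin":0}]'>/dev/null
python3 -c "from h import *; st()"; python3 go.py 0.5968 -0.0745 -2.685
```

```text
t 19.05 pos [ 0.5966 -0.0743  0.0536] yaw -2.6839 zxy mrad [ 1.8 -0.1] rad/tan 1.8 0.3 q [-0.218  0.273  1.461  0.     1.405 -2.247] f [ 0.5 -0.1 -4. ]
t 19.05 tool dx,dy cm [-0.012 -0.026] spin 0.0011 pos [ 0.5966 -0.0743  0.0536] rot [-3.1407e+00  1.6000e-03 -2.6839e+00] f [ 0.5  -0.1  -3.97] w 0.0237
```

```bash

python3 -m creep '[{"linear":[0,0,0.15],"spin":0},{"linear":[0,0,0.1],"spin":0},{"linear":[0,0,0.1],"spin":0},{"linear":[0,0,0],"spin":0},{"linear":[0,0,0],"spin":0}]'|grep -E 'pos|ft'
python3 -m creep '[{"linear":[0,0,0.05],"spin":0},{"linear":[0,0,0.05],"spin":0},{"linear":[0,0,0],"spin":0},{"linear":[0,0,0],"spin":0},{"linear":[0,0,0],"spin":0}]'|grep -E 'pos|ft'
python3 -c "from h import *; st()"
```

```text
tool_pos: [0.5962, -0.0742, 0.0495]
ft_force: [-0.4, -0.4, -3.5]
tool_pos: [0.5963, -0.0742, 0.0487]
ft_force: [0.2, -0.1, -3.4]
t 19.88 pos [ 0.5963 -0.0742  0.0487] yaw -2.6839 zxy mrad [1.1 0.1] rad/tan 1.1 0.3 q [-0.218  0.277  1.466  0.     1.397 -2.247] f [ 0.2 -0.1 -3.4]
```

```bash

python3 -m creep '[{"linear":[0,0,0.05],"spin":0},{"linear":[0,0,0.05],"spin":0},{"linear":[0,0,0],"spin":0},{"linear":[0,0,0],"spin":0},{"linear":[0,0,0],"spin":0}]'|grep -E 'pos|ft'
python3 -m creep '[{"linear":[0,0,0.05],"spin":0},{"linear":[0,0,0.05],"spin":0},{"linear":[0,0,0],"spin":0},{"linear":[0,0,0],"spin":0},{"linear":[0,0,0],"spin":0}]'|grep -E 'pos|ft'
python3 -c "from h import *; st()"
```

```text
tool_pos: [0.5964, -0.0742, 0.0477]
ft_force: [-0.1, 0.1, -3.8]
tool_pos: [0.5964, -0.0742, 0.0467]
ft_force: [-0.1, -0.1, -4.9]
t 20.72 pos [ 0.5964 -0.0742  0.0467] yaw -2.6839 zxy mrad [1.2 0.2] rad/tan 1.1 0.4 q [-0.218  0.279  1.469  0.     1.393 -2.247] f [-0.1 -0.1 -4.9]
```

```bash

python3 -m creep '[{"linear":[0,0,0.1],"spin":0},{"linear":[0,0,0.1],"spin":0},{"linear":[0,0,0],"spin":0},{"linear":[0,0,0],"spin":0},{"linear":[0,0,0],"spin":0}]'|grep -E 'pos|ft'
python3 -m creep '[{"linear":[0,0,0.1],"spin":0},{"linear":[0,0,0.1],"spin":0},{"linear":[0,0,0],"spin":0},{"linear":[0,0,0],"spin":0},{"linear":[0,0,0],"spin":0}]'|grep -E 'pos|ft'
python3 -m creep '[{"linear":[0,0,0.1],"spin":0},{"linear":[0,0,0.1],"spin":0},{"linear":[0,0,0],"spin":0},{"linear":[0,0,0],"spin":0},{"linear":[0,0,0],"spin":0}]'|grep -E 'pos|ft'
python3 -c "from h import *; st()"
```

```text
tool_pos: [0.5963, -0.0742, 0.0446]
ft_force: [0.2, 0.6, -4.1]
tool_pos: [0.5964, -0.0742, 0.0428]
ft_force: [0.8, 0.1, -4.7]
tool_pos: [0.5961, -0.0743, 0.0405]
ft_force: [-0.3, -0.5, -2.8]
t 21.97 pos [ 0.5961 -0.0743  0.0405] yaw -2.6838 zxy mrad [0.4 0. ] rad/tan 0.4 0.1 q [-0.218  0.284  1.475  0.     1.382 -2.247] f [-0.3 -0.5 -2.8]
```

```bash

python3 -m creep '[{"linear":[0,0,0.1],"spin":0},{"linear":[0,0,0.1],"spin":0},{"linear":[0,0,0],"spin":0},{"linear":[0,0,0],"spin":0},{"linear":[0,0,0],"spin":0}]'|grep -E 'pos|ft'
python3 -m creep '[{"linear":[0,0,0.05],"spin":0},{"linear":[0,0,0],"spin":0},{"linear":[0,0,0],"spin":0},{"linear":[0,0,0],"spin":0},{"linear":[0,0,0],"spin":0}]'|grep -E 'pos|ft'
python3 -m creep '[{"linear":[0,0,0.05],"spin":0},{"linear":[0,0,0],"spin":0},{"linear":[0,0,0],"spin":0},{"linear":[0,0,0],"spin":0},{"linear":[0,0,0],"spin":0}]'|grep -E 'pos|ft'
python3 -c "from h import *; st()"
```

```text
tool_pos: [0.5963, -0.0742, 0.0387]
ft_force: [-0.4, -0.2, -2.1]
tool_pos: [0.5964, -0.0742, 0.0382]
ft_force: [0.2, 1.0, -2.9]
tool_pos: [0.5964, -0.0742, 0.0377]
ft_force: [-0.2, 0.9, -3.6]
t 23.22 pos [ 0.5964 -0.0742  0.0377] yaw -2.6839 zxy mrad [1.2 0.1] rad/tan 1.1 0.4 q [-0.218  0.286  1.478  0.     1.376 -2.247] f [-0.2  0.9 -3.6]
```

```bash

python3 -m creep '[{"linear":[0,0,0.04],"spin":0},{"linear":[0,0,0],"spin":0},{"linear":[0,0,0],"spin":0},{"linear":[0,0,0],"spin":0},{"linear":[0,0,0],"spin":0}]'|grep -E 'pos|ft'
python3 -m creep '[{"linear":[0,0,0.04],"spin":0},{"linear":[0,0,0],"spin":0},{"linear":[0,0,0],"spin":0},{"linear":[0,0,0],"spin":0},{"linear":[0,0,0],"spin":0}]'|grep -E 'pos|ft'
python3 -c "from h import *; st()"
```

```text
tool_pos: [0.5964, -0.0742, 0.0375]
ft_force: [0.3, 0.4, -2.3]
tool_pos: [0.5965, -0.0742, 0.0374]
ft_force: [-1.5, 0.5, 2.5]
t 24.05 pos [ 0.5965 -0.0742  0.0374] yaw -2.6839 zxy mrad [1.5 0.1] rad/tan 1.5 0.4 q [-0.218  0.286  1.478  0.     1.375 -2.247] f [-1.5  0.5  2.5]
```

Contact at z = 0.0374 as predicted, with about 6 N of net press. The plate lies flat on the bar, so I slide forward (tool -x).

```bash

python3 -m creep '[{"linear":[-0.1,0,0],"spin":0},{"linear":[-0.1,0,0],"spin":0},{"linear":[-0.1,0,0],"spin":0},{"linear":[0,0,0],"spin":0},{"linear":[0,0,0],"spin":0}]'|grep -E 'pos|ft'
python3 -m creep '[{"linear":[-0.1,0,0],"spin":0},{"linear":[-0.1,0,0],"spin":0},{"linear":[-0.1,0,0],"spin":0},{"linear":[0,0,0],"spin":0},{"linear":[0,0,0],"spin":0}]'|grep -E 'pos|ft'
python3 -m creep '[{"linear":[-0.1,0,0],"spin":0},{"linear":[-0.1,0,0],"spin":0},{"linear":[-0.1,0,0],"spin":0},{"linear":[0,0,0],"spin":0},{"linear":[0,0,0],"spin":0}]'|grep -E 'pos|ft'
python3 -c "from h import *; st()"
```

```text
tool_pos: [0.5996, -0.073, 0.0374]
ft_force: [-0.5, -0.7, 4.5]
tool_pos: [0.6022, -0.0717, 0.0374]
ft_force: [-0.7, -1.3, 5.2]
tool_pos: [0.6049, -0.0703, 0.0374]
ft_force: [-0.7, -0.7, 5.0]
t 25.3 pos [ 0.6049 -0.0703  0.0374] yaw -2.6839 zxy mrad [ 2.1 -0.1] rad/tan 2.1 0.3 q [-0.209  0.302  1.458  0.     1.379 -2.238] f [-0.7 -0.7  5. ]
```

```bash

python3 -m creep '[{"linear":[-0.1,0,-0.01],"spin":0},{"linear":[-0.1,0,0],"spin":0},{"linear":[-0.1,0,0],"spin":0},{"linear":[-0.1,0,0],"spin":0},{"linear":[0,0,0],"spin":0}]'|grep -E 'pos|ft'
python3 -m creep '[{"linear":[-0.05,0,0],"spin":0},{"linear":[-0.05,0,0],"spin":0},{"linear":[0,0,0],"spin":0},{"linear":[0,0,0],"spin":0},{"linear":[0,0,0],"spin":0}]'|grep -E 'pos|ft'
python3 -m creep '[{"linear":[-0.05,0,0],"spin":0},{"linear":[-0.05,0,0],"spin":0},{"linear":[0,0,0],"spin":0},{"linear":[0,0,0],"spin":0},{"linear":[0,0,0],"spin":0}]'|grep -E 'pos|ft'
python3 -c "from h import *; st()"
```

```text
tool_pos: [0.6084, -0.0685, 0.0374]
ft_force: [-0.2, -1.5, 5.9]
tool_pos: [0.6092, -0.0681, 0.0374]
ft_force: [-0.8, -0.3, 4.7]
tool_pos: [0.6101, -0.0677, 0.0374]
ft_force: [-1.1, -1.1, 4.8]
t 26.55 pos [ 0.6101 -0.0677  0.0374] yaw -2.6839 zxy mrad [ 1.7 -0.1] rad/tan 1.7 0.2 q [-0.203  0.313  1.445  0.     1.382 -2.231] f [-1.1 -1.1  4.8]
```

```bash

python3 -m creep '[{"linear":[-0.05,0,0],"spin":0},{"linear":[0,0,0],"spin":0},{"linear":[0,0,0],"spin":0},{"linear":[0,0,0],"spin":0},{"linear":[0,0,0],"spin":0}]'|grep -E 'pos|ft'
python3 -m creep '[{"linear":[-0.05,0,0],"spin":0},{"linear":[0,0,0],"spin":0},{"linear":[0,0,0],"spin":0},{"linear":[0,0,0],"spin":0},{"linear":[0,0,0],"spin":0}]'|grep -E 'pos|ft'
python3 -m creep '[{"linear":[-0.05,0,0],"spin":0},{"linear":[0,0,0],"spin":0},{"linear":[0,0,0],"spin":0},{"linear":[0,0,0],"spin":0},{"linear":[0,0,0],"spin":0}]'|grep -E 'pos|ft'
python3 -c "from h import *; st()"
```

```text
tool_pos: [0.6106, -0.0675, 0.0374]
ft_force: [-1.7, -0.7, 5.1]
tool_pos: [0.611, -0.0672, 0.0374]
ft_force: [-2.0, -0.1, 5.0]
tool_pos: [0.6114, -0.067, 0.0374]
ft_force: [-1.4, -0.6, 4.3]
t 27.8 pos [ 0.6114 -0.067   0.0374] yaw -2.6839 zxy mrad [ 1.8 -0.1] rad/tan 1.8 0.2 q [-0.201  0.315  1.441  0.     1.383 -2.23 ] f [-1.4 -0.6  4.3]
```

```bash

python3 -m creep '[{"linear":[-0.05,0,0],"spin":0},{"linear":[0,0,0],"spin":0},{"linear":[0,0,0],"spin":0},{"linear":[0,0,0],"spin":0},{"linear":[0,0,0],"spin":0}]'|grep -E 'pos|ft'
python3 -m creep '[{"linear":[-0.04,0,0],"spin":0},{"linear":[0,0,0],"spin":0},{"linear":[0,0,0],"spin":0},{"linear":[0,0,0],"spin":0},{"linear":[0,0,0],"spin":0}]'|grep -E 'pos|ft'
python3 -c "from h import *; st()"
```

```text
tool_pos: [0.6119, -0.0668, 0.0374]
ft_force: [-1.1, -0.8, 5.1]
tool_pos: [0.6122, -0.0666, 0.0374]
ft_force: [-1.8, -1.2, 4.8]
t 28.63 pos [ 0.6122 -0.0666  0.0374] yaw -2.684 zxy mrad [ 1.6 -0.2] rad/tan 1.6 0.1 q [-0.201  0.317  1.439  0.     1.384 -2.229] f [-1.8 -1.2  4.8]
```

```bash

python3 -m creep '[{"linear":[-0.04,0,0],"spin":0},{"linear":[0,0,0],"spin":0},{"linear":[0,0,0],"spin":0},{"linear":[0,0,0],"spin":0},{"linear":[0,0,0],"spin":0}]'|grep -E 'pos|ft'
python3 -m creep '[{"linear":[-0.04,0,0],"spin":0},{"linear":[0,0,0],"spin":0},{"linear":[0,0,0],"spin":0},{"linear":[0,0,0],"spin":0},{"linear":[0,0,0],"spin":0}]'|grep -E 'pos|ft'
python3 -c "from h import *; st()
s=ctrl.capture('side')[:,:,::-1]; cv2.imwrite('pics/c3.png',crop(s,290,190,110,110,5))"
```

```text
tool_pos: [0.6122, -0.0666, 0.0374]
ft_force: [-2.0, -1.0, 5.8]
tool_pos: [0.6123, -0.0666, 0.0374]
ft_force: [-4.2, -1.8, 5.7]
t 29.47 pos [ 0.6123 -0.0666  0.0374] yaw -2.6843 zxy mrad [ 0.2 -0.6] rad/tan 0.3 -0.6 q [-2.000e-01  3.180e-01  1.438e+00 -1.000e-03  1.385e+00 -2.228e+00] f [-4.2 -1.8  5.7]
```

View pics/c3.png

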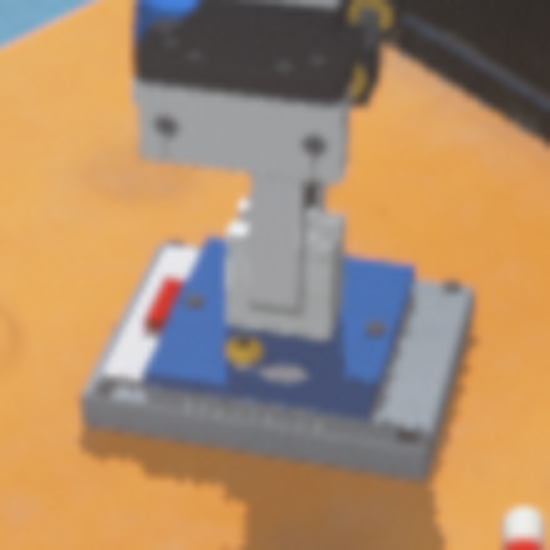

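The plate has stopped and force is building, so it is home. The picture shows the screw in the slot end at (243,350) and the red catch standing up behind the rear edge at (163,305). I firm it slightly, then release and retreat.

```bash

python3 -m creep '[{"linear":[-0.04,0,-0.03],"spin":0},{"linear":[-0.02,0,0],"spin":0},{"linear":[0,0,0],"spin":0},{"linear":[0,0,0],"spin":0},{"linear":[0,0,0],"spin":0}]'|grep -E 'pos|ft'
python3 -m creep '[{"linear":[0.05,0,0],"spin":0},{"linear":[0,0,0],"spin":0},{"linear":[0,0,0],"spin":0},{"linear":[0,0,0],"spin":0},{"linear":[0,0,0],"spin":0}]' 100|grep -E 'pos|ft|wid'
python3 -m creep '[{"linear":[0,0,0],"spin":0},{"linear":[0,0,0],"spin":0},{"linear":[0,0,0],"spin":0},{"linear":[0,0,0],"spin":0},{"linear":[0,0,0],"spin":0}]'|grep -E 'pos|ft|wid'
```

```text
tool_pos: [0.6124, -0.0665, 0.0375]
ft_force: [-4.4, -2.3, 5.8]
tool_pos: [0.6127, -0.0659, 0.0368]
ft_force: [0.0, -0.7, 0.7]
grip_width: 0.0534
tool_pos: [0.6128, -0.0661, 0.0374]
ft_force: [0.3, 1.3, -0.4]
grip_width: 0.0871
```

Released with no residual force. Going straight up, then back to see it clearly.

```bash

python3 -m creep '[{"linear":[0,0,-0.5],"spin":0},{"linear":[0,0,-1.5],"spin":0},{"linear":[0,0,-2],"spin":0},{"linear":[0,0,-2],"spin":0},{"linear":[0,0,-2],"spin":0}]'|grep -E 'pos|ft'
python3 -m creep '[{"linear":[0,0,-2],"spin":0},{"linear":[0,0,-2],"spin":0},{"linear":[1.5,-1.5,-1],"spin":0.08},{"linear":[2.5,-2,0],"spin":0.1},{"linear":[2.5,-2,0],"spin":0.1}]'|grep -E 'pos|ft'
python3 -m creep '[{"linear":[2.5,-2,0],"spin":0.1},{"linear":[2.5,-2,0],"spin":0.1},{"linear":[2.5,-2,0],"spin":0.1},{"linear":[2,-2,0],"spin":0.1},{"linear":[0,0,0],"spin":0}]'|grep -E 'pos|ft'
python3 -m creep '[{"linear":[0,0,0],"spin":0},{"linear":[0,0,0],"spin":0},{"linear":[0,0,0],"spin":0},{"linear":[0,0,0],"spin":0},{"linear":[0,0,0],"spin":0}]'|grep -E 'pos|ft'
python3 - <<'E'
from h import *
st();s=ctrl.capture("side")[:,:,::-1];t=ctrl.capture("top")[:,:,::-1]
cv2.imwrite("pics/c4.png",np.hstack([crop(s,300,220,90,90,4),crop(t,270,170,90,90,4)]))
E
```

```text
tool_pos: [0.6126, -0.0661, 0.1185]
ft_force: [0.3, -0.8, 0.1]
tool_pos: [0.5721, -0.1408, 0.1692]
ft_force: [-0.2, -0.2, -0.5]
tool_pos: [0.476, -0.2258, 0.168]
ft_force: [1.0, 0.4, -0.4]
tool_pos: [0.4799, -0.2222, 0.167]
ft_force: [-0.8, -0.5, -0.7]
t 32.43 pos [ 0.4799 -0.2222  0.167 ] yaw 2.9212 zxy mrad [0.9 0.3] rad/tan 0.6 0.8 q [-5.410e-01  5.000e-02  1.486e+00  1.000e-03  1.605e+00 -1.892e+00] f [-0.8 -0.5 -0.7]
```

View pics/c4.png

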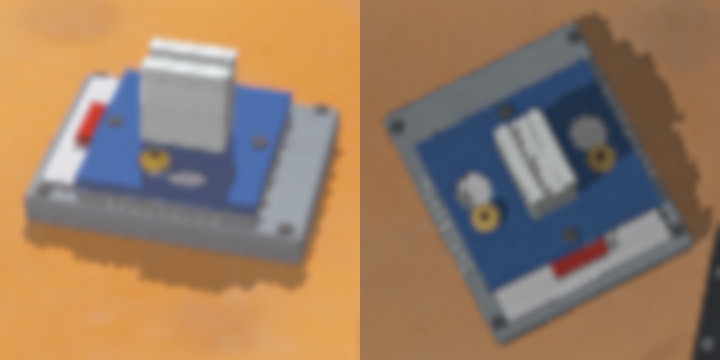

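The plate lies flat with both brass heads at the slot ends, (485,217) and (600,157). The red catch is up behind the rear edge at (580,257), and the robot is clear.

```bash
python3 -c "
from rig import ctrl
print(ctrl.hand_in())"
```

```text
the job is handed in; nothing more can be done
None
```

The blue nest plate is home against the screws with the red catch up behind it and the gripper clear, handed in at about 32 s; early on I over-turned the wrist to its limit in mid-air, which tilted the plate about 3°, and I levelled it again before lowering.

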